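# Refit the filters of a nail-desk dust collector

## Robot

A 6-joint arm with a two-finger parallel gripper is mounted at the origin on the work surface. World frame = base frame: x ahead of the robot, y to its left, z up, the work surface at z = 0. Lengths are in mm, angles in rad, forces in N, time in s.
With the tool pointing down it reaches from about 325 to 850 mm from the base axis. Payload 15.5 kg.
Tool frame: the origin (TCP) lies at the very end of the fingers, on their centre line; the grasp point (between the pads) lies hold_point_z behind it (hold_point_z is the distance from the TCP to the grasp point, in mm); z points along the fingers, y is the line along which they close (so a half turn about z gives the same grasp; the last joint's range is limited). The gripper opens to 91 mm and grips with 3 to 60 N. Pads are 32 mm wide; open, the fingers measure 118 mm over their backs; the gripper's body (76 mm by 178 mm) begins 60 mm behind the grasp point.
Start: joints at [1.188, 0.494, 1.345, -0, 1.302, -0.096], TCP at [176.798, 599.474, 213.915] pointing down, gripper open.
Joint ranges: [-2.91, 2.91], [-0.82, 2.16], [0.22, 2.67], [-1.22, 4.37], [0.12, 2.79], [-3.08, 3.08]. Speed limits (rad/s): [1.89, 1.89, 2.57, 3.01, 3.01, 3.01].

## Interface

Orientations are given as a rotation vector (axis times angle).
In Python, from rig import * gives the robot as it stands.
- The arm moves only by the tool step_arm, never from a script. Its argument "plan" is a list of rows, each a list of 3 entries, a list of its own where there are three numbers: the shift along the tool's x, y, z in cm, then the turn about the tool's z in rad, then the finger opening in cm, from 0 to 9.12. A call has 1 to 20 rows; each row is the pose to reach, as a shift and turn from the pose commanded when the call began, along the tool's axes at that moment; what a row does not reach only later rows make up. A row lasts 1/12 s, in which the tool goes at most 41.7 mm and 7.16 degrees, less where a joint would pass 70% of its speed; a pose out of reach is approached as far as the arm can. A call with a gripper value outside its range is refused whole. The fingers move at their own pace and stop on an object; "grip_force" is the grip in N (left out, the last holds). Time passes only in rows, so rows that repeat a pose let the fingers close. It gives the time, the measured TCP pose, the force, the opening and the grip force at its end, in the units of the state.
- sense(): the state, without advancing time (a new reading comes with each control period).
- snapshot(name): name is "side" or "top" or "wrist"; returns the picture (400x640x3 uint8, red, green, blue); there is no depth.
- camera_params(name): a dict with "K" (3x3 intrinsics, pixels), "extrinsics" (4x4, takes a point from camera to world coordinates). Camera axes: x right, y down, z forward; pixel columns grow to the right and rows downward; lengths in mm; the calibration is good to about 2 mm. A picture is of the moment at which its call begins: read the wrist's pose just before it. camera_params takes no time and is no camera call; for the wrist camera it gives the pose at the moment of the call.
- job_done(): hands the job in; it is judged then, once.
The state is a dict: "t": time; "joint_positions": joint angles; "qvel": joint speeds; "tau": joint torques, N m; "position": TCP position; "tool_rot": TCP orientation; "force": force on the tool from outside, world axes, zero at the start; "ft_torque": the same for the moment, N m; "opening": finger opening in mm; "grasp_force": force on a finger pad.
Only numpy, scipy, OpenCV 4.12 (cv2) and the standard library are available. Lean on these libraries where they do the work, as an engineer would, in place of code of your own. Each camera call takes 0.05 s, during which the arm holds its last target. There are 200 camera calls.

## Task

Fit the spare filter cartridge into the empty bay of the dust collector: lift the paddle to free the latch, swing the lid up, set the cartridge in and, with the lid open, press it and the proud one beside it down until both are fully home. Then shut the lid and press it until the latch catches, leaving the other things on the table where they are.

Things in the scene. Friction and masses are not known exactly. Their poses are not given: they have to be found in the camera images.
- collector: White desktop dust collector, fixed. Filter chamber 192 deep (x) x 210 wide (y) x 98 high, lid shut; origin at the centre of its underside, z up. Front with paddle: face x = -96. Lid hinge along y at x = 96; fan housing behind, to x = 170, 66 high. Walls 86 high, inside faces x = -70, 86, y = +-99. Inside, two bays side by side along y, each 156 (x) x 82 (y); mouths, divider and side ledges 44 high.
- bay_empty (a point): Centre of the mouth of the empty bay, 44 above the table (collector's x = 8, y = -45); axes as the collector's. A cartridge has 3 mm to spare on each side. In it lies a rubber seal frame that carries the cartridge's underside, top 22 above the table, 12 when pressed home: a cartridge's centre is then 7 above this point when just set down, 3 below it when home.
- bay_fitted (a point): Centre of the mouth of the other bay, 44 above the table (collector's x = 8, y = +45), which already holds a cartridge.
- seal (a joint): How far the seal frame in the empty bay is pressed down: 0 to 0.010 m (home, a hard stop). It drags on the walls: yields to about 7 N, not to a cartridge's weight, and stays where it is left.
- fitted (a joint): How far the cartridge already in its bay is pressed down: 0 to 0.010 m (home, a hard stop). It starts upright, 5 to 10 mm short of home, yields to about 7 N and stays where it is left; its seal keeps it in the bay. Same shape as the spare, long axis along the collector's x.
- fitted_rib (a point): Middle of the top of the pull rib of the cartridge already in its bay: 80 above the table less the joint's value, 70 when home. Axes as the collector's.
- spare_center (a point): Centre, half-way up, of the loose spare cartridge, 110 to 230 g: frame 150 (x) x 76 (y) x 32 high, pleated paper in its top; along the middle of the top an upright pull rib 90 (x) x 14 thick (y) x 26 high; 58 high in all. Stands rib up; either way round fits. Hold it by the rib; from this point the underside is 29 down, the frame's top 3 up, the rib's top 29 up.
- lid (a joint): Angle of the grille lid about its hinge, rad: 0 shut, 1.75 stop. A stiff hinge holds it at any angle; up to 5 N at the paddle swings it. From about 1.4 it clears the bays. Shut without pressing, the pawl lands on its striker and the lid stands at about 0.10 (front edge 18 mm high); about 8 N on the front band snaps the pawl past, to 0.
- lid_hinge (a point): Middle of the lid's hinge line, 86 above the table, at the collector's x = 96, y = 0. Axes are the lid's: x from its front edge to the hinge, y along the hinge, z out of its top face. The lid, 12 thick x 210 wide, fills x = -192 to 0, z = 0 to 12 here; it opens turning about +y, front edge up.
- lid_front (a point): On the top face of the lid's flat front band, on its middle line behind the paddle, 135 from the hinge line; 98 above the table when shut. Press about here, not on the paddle, which must be free to kick up as the pawl snaps past.
- paddle (a joint): Lift of the paddle about its pivot on the lid, rad: 0 down (sprung), 0.45 stop. Past 0.2 the hidden pawl is clear of its striker; lifted to the stop it carries the lid up with it. Takes up to 4 N; springs back when let go.
- paddle_grip (a point): Grip point of the paddle, mid-thickness: grey plate 50 wide (y) x 9 thick, free below and at both sides for 48 beyond the front face; point is 30 beyond the face, 18 from the tip, 102 above the table when shut. Axes as the collector's, turning with the paddle; pivot 52 along +x and 10.5 below, i.e. 170 before the hinge, 6 above the lid's underside. Pinched along y by its edges it can turn in the fingers.
- remover_center (a point): Centre of a round bottle of remover, diameter 52, 105 high. To be left alone.
- jar_center (a point): Centre of a round jar, diameter 64, 55 high. To be left alone.
- brush_center (a point): A round dusting brush standing on its bristles, diameter 58, 83 high with its short handle; this point is on its axis, 40 up. To be left alone.

How it is judged (in metres and radians):
On the way, in this order (a step that is already met when the one before it is completed fails the run):
1. the latch is freed and the lid swung open (past 1.1 rad) (value of joint lid above 1.1 rad), for 0.2 s.
2. with the lid open, both cartridges are pressed home on their seals (within 1.5 mm) (value of joint lid above 0.8 rad and value of joint each of fitted, seal above 0.0085 m and z of spare_center in the frame of bay_empty below -0.001 m and x of spare_center in the frame of bay_empty between -0.006 and 0.006 m and y of spare_center in the frame of bay_empty between -0.006 and 0.006 m and angle between the x axis of spare_center and the x axis of bay_empty, either way round below 0.08 rad and angle between spare_center's own z axis and vertical below 0.06 rad), for 0.2 s.
At the end, for the whole second after the job is handed in: Lid shut and latched (below 0.03 rad, paddle back down, below 0.1 rad); both cartridges pressed to within 1.5 mm of home, the spare level and square in its bay (centre within 6 mm of the bay's in x and y, at least 1 mm below its mouth, turned less than 0.08 rad) (value of joint lid below 0.03 rad and value of joint paddle below 0.1 rad and value of joint each of fitted, seal above 0.0085 m and z of spare_center in the frame of bay_empty below -0.001 m and x of spare_center in the frame of bay_empty between -0.006 and 0.006 m and y of spare_center in the frame of bay_empty between -0.006 and 0.006 m and angle between the x axis of spare_center and the x axis of bay_empty, either way round below 0.08 rad and angle between spare_center's own z axis and vertical below 0.06 rad); the robot touches nothing.
It fails at once if the remover bottle is pushed more than 30 mm or tipped over (distance of remover_center from where it was at the start of the episode above 0.03 m or angle between remover_center's own z axis and vertical above 0.5 rad).
It fails at once if the jar is pushed more than 30 mm or tipped over (distance of jar_center from where it was at the start of the episode above 0.03 m or angle between jar_center's own z axis and vertical above 0.5 rad).
It fails at once if the dusting brush is pushed more than 30 mm or tipped over (distance of brush_center from where it was at the start of the episode above 0.03 m or angle between brush_center's own z axis and vertical above 0.5 rad).
It also fails if it takes over 72 s, if anything falls off the work surface, if the arm or the gripper's body presses on something with over 40 N, if the wrist force passes 120 N, or if a joint passes its speed limit or range.

## Working session

There is one attempt and no reset: what is moved stays moved. The work goes in short steps, Python scripts to look and compute and a tool call to move; the robot and the scene stay as the last step left them, time stands still between calls to the robot, and variables do not carry over. Pictures are saved under pics/ and viewed, at most 10 in all, crops included, and the job is handed in when it is done.

Besides the shell and the picture viewer there is one more tool, called after "Emit:" as name([rows], argument=value, ...), one row to a line, values as JSON. step_arm: Moves the arm, as the interface text tells. Its arguments: {"type":"object","properties":{"plan":{"type":"array","items":{"type":"array"}},"grip_force":{"type":"number"}},"required":["plan"]}

```bash
mkdir -p pics; ls; python3 - <<'E'
from rig import *
import cv2,numpy as np
s=sense();print(s)
for n in ("side","top"):
    c=camera_params(n);print(n,c["K"],np.round(c["extrinsics"],3).tolist())
    cv2.imwrite(f"pics/{n}0.png",snapshot(n)[:,:,::-1])
E
```

```text
pics
{'t': 0.0, 'joint_positions': array([ 1.18851452e+00,  4.94182233e-01,  1.34615917e+00,  1.64653553e-05,
        1.30245842e+00, -9.54901446e-02]), 'qvel': array([ 0.00175469, -0.00052443, -0.00110091,  0.00089774,  0.00112889,
        0.00099065]), 'tau': array([-2.67535397e-03, -8.78848314e+01, -3.81830442e+01,  7.03902449e-02,
        5.38168650e-02, -1.08808133e-04]), 'position': array([176.64033524, 599.12121387, 213.32934543]), 'tool_rot': array([-4.48912720e-01, -3.10904919e+00,  1.83628272e-03]), 'force': array([-0.22002122,  0.12245513,  0.13407264]), 'ft_torque': array([-0.04437136, -0.04620917,  0.04298281]), 'grasp_force': 0.0, 'opening': 91.0559995273402}
side [[404.05596956   0.         318.85536352]
 [  0.         404.05596956 195.76240944]
 [  0.           0.           1.        ]] [[0.9, -0.298, 0.318, 304.164], [-0.436, -0.638, 0.635, -525.922], [0.014, -0.71, -0.705, 667.958], [0.0, 0.0, 0.0, 1.0]]
top [[452.58859033   0.         319.23429285]
 [  0.         452.58859033 195.47406692]
 [  0.           0.           1.        ]] [[0.019, -0.988, 0.155, 373.687], [-1.0, -0.019, -0.002, -9.523], [0.005, -0.155, -0.988, 1069.435], [0.0, 0.0, 0.0, 1.0]]
```

View pics/top0.png

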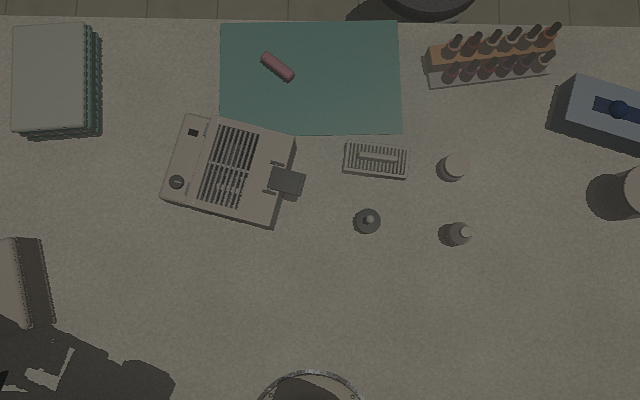

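View pics/side0.png

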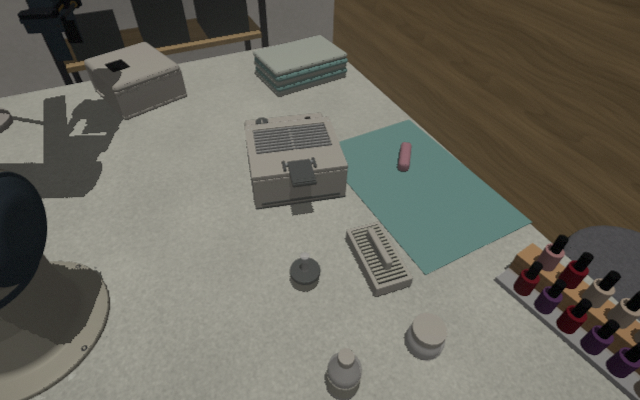

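The top view shows the collector at about (160-298, 113-228) with its paddle at (287,181). The spare is at (375,159), the brush (368,221), the jar (451,167) and the bottle (458,233). I'll enlarge to get accurate pixel positions.

```bash
python3 - <<'E'
import cv2
a=cv2.imread("pics/top0.png")[105:245,155:415]
a=cv2.convertScaleAbs(a,alpha=1.5)
cv2.imwrite("pics/topc.png",cv2.resize(a,None,fx=3,fy=3,interpolation=cv2.INTER_CUBIC))
a=cv2.imread("pics/side0.png")[105:305,235:425]
a=cv2.convertScaleAbs(a,alpha=1.4)
cv2.imwrite("pics/sidec.png",cv2.resize(a,None,fx=3,fy=3,interpolation=cv2.INTER_CUBIC))
E
```

```text
(no output)
```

View pics/topc.png

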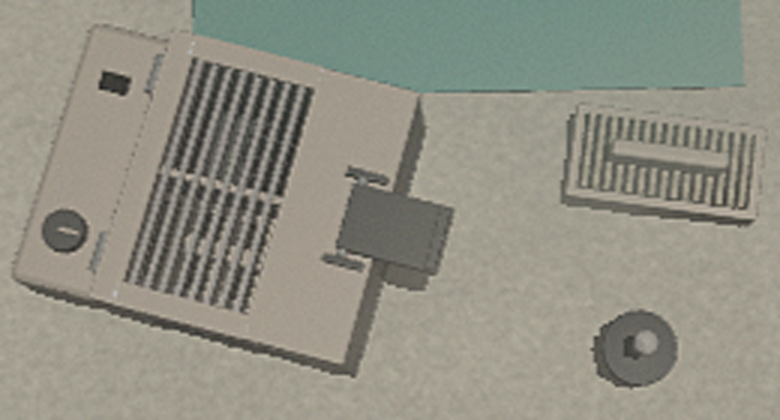

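View pics/sidec.png

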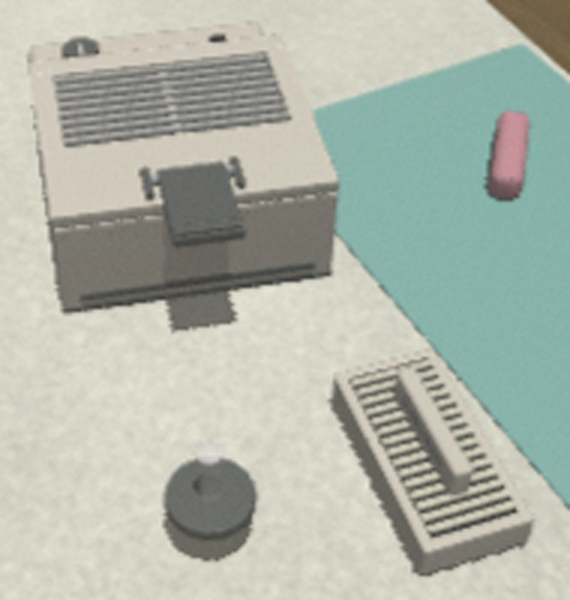

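```bash
cat > h.py <<'E'
import numpy as np
from scipy.optimize import least_squares
from scipy.spatial.transform import Rotation as R
def proj(c,P):
    E=np.linalg.inv(np.array(c["extrinsics"]));q=np.atleast_2d(P)@E[:3,:3].T+E[:3,3]
    p=q@np.array(c["K"]).T;return p[:,:2]/p[:,2:]
def unproj(c,uv,z):
    E=np.array(c["extrinsics"]);d=E[:3,:3]@np.linalg.inv(c["K"])@[uv[0],uv[1],1]
    return E[:3,3]+d*(z-E[2,3])/d[2]
def place(p,L):
    L=np.atleast_2d(L).astype(float);c,s=np.cos(p[2]),np.sin(p[2])
    return np.c_[p[0]+c*L[:,0]-s*L[:,1],p[1]+s*L[:,0]+c*L[:,1],L[:,2]]
def fit(obs,x0): # obs: list of (cam, localpts, uv)
    f=lambda p:np.concatenate([(proj(c,place(p,L))-np.array(u)).ravel() for c,L,u in obs])
    r=least_squares(f,x0,loss="soft_l1",x_scale=[10,10,.1]);return r.x,f(r.x).reshape(-1,2)
E
python3 - <<'E'
from rig import *
from h import *
t,s=camera_params("top"),camera_params("side")
T=lambda l:[((u+.5)/3-.5+155,(v+.5)/3-.5+105) for u,v in l]
S=lambda l:[((u+.5)/3-.5+235,(v+.5)/3-.5+105) for u,v in l]
for n,p,z in [("pad",(398,232),102),("sp",(670,155),58),("fr",(418,93),98),("fl",(345,364),98)]: print(n,unproj(t,T([p])[0],z))
print("sidepad",unproj(s,S([(207,232)])[0],102))
# collector: lid front corners (robot-side frame): local (-96,+-105,98), hinge
Lc=[(-96,105,98),(-96,-105,98)]
# determine which: in front of paddle looking +x local, left=+y. 
a=unproj(t,T([(398,232)])[0],102)[:2];b=unproj(t,T([(150,165)])[0],98)[:2];yaw=np.arctan2(*(b-a)[::-1]);print("yaw0",yaw)
mid=(a+b)/2
Lt=[(-96,105,98),(-96,-105,98),(96,105,98),(96,-105,98)]
for o in (0,1):
  ft=[(418,93),(345,364),(193,36),(110,293)];fs=[(337,185),(50,222)]
  if o: ft=[ft[i] for i in(1,0,3,2)];fs=fs[::-1]
  x,r=fit([(t,Lt,T(ft)),(s,Lt[:2],S(fs))],[*mid,yaw]);print("coll",o,x,np.round(r,1).tolist())
  if abs(r).max()<8: best=x
ft=[(575,105),(765,128),(752,220),(565,203)];ftr=[(670,155)]
fs=[(335,375),(430,355),(530,525),(422,560)]
# local order: backL etc.
g=unproj(t,T([(670,155)])[0],58)
P=[unproj(t,q,32)[:2] for q in T(ft)];d=P[1]-P[0];y0=np.arctan2(d[1],d[0])
Ls=[(-75,38,32),(75,38,32),(75,-38,32),(-75,-38,32)]
Lsm=[(-75,-38,32),(75,-38,32),(75,38,32),(-75,38,32)]
for L,fo in((Ls,[0,1,2,3]),(Lsm,[0,1,2,3])):
  # side: (335,375) & (430,355) far end
  for so in ([1,2,3,0],[0,3,2,1]):
    SS=[L[0],L[3],L[2],L[1]]
  x,r=fit([(t,L,T(ft)),(t,[(0,0,58)],T(ftr))],[g[0],g[1],y0]);print("sp top",x,np.round(r,1).tolist())
  for k in ([3,0,1,2],[0,3,2,1],[1,0,3,2],[0,1,2,3]):
    x2,r2=fit([(t,L,T(ft)),(t,[(0,0,58)],T(ftr)),(s,[L[i] for i in k],S(fs))],x)
    if abs(r2).max()<6: print(x2,np.round(r2,1).tolist())
for n,p,z in [("brush top",(369.5,218.5),83),("jar",(453,163),55),("bottle",(466,231),105)]: print(n,unproj(t,p,z))
for i in ("bay_e",(8,-45,44)),("bay_f",(8,45,44)),("pad",(-126,0,102)): print(i[0],place(best,i[1]))
E
```

```text
pad [553.86720878  58.86724348 102.        ]
sp [ 626.06478473 -144.17436452   58.        ]
fr [659.38497706  47.49797804  98.        ]
fl [457.73951398  94.21631945  98.        ]
sidepad [548.53898744  33.23473118 102.        ]
yaw0 1.3196885093871316
coll 0 [566.99015018 155.09035242   3.09760779] [[0.7, 0.5], [-69.4, -95.7], [69.3, 105.6], [-0.3, 13.8], [0.4, -1.1], [59.1, -63.9]]
coll 1 [581.46538202 159.52073962   1.31656106] [[0.5, 1.0], [3.3, 0.3], [-6.2, 0.7], [-4.3, -3.3], [-0.1, -0.1], [1.9, 0.4]]
sp top [ 625.69286968 -143.54054673   -1.66538305] [[-0.1, 0.4], [-0.3, -0.2], [1.4, 0.5], [-0.2, -1.0], [-0.3, 0.2]]
[ 624.80782364 -144.41494216   -1.68597744] [[0.7, 0.2], [0.3, 0.8], [1.3, 1.5], [-0.0, -1.3], [0.1, 0.5], [-1.6, 0.2], [0.2, -1.9], [1.3, -1.2], [0.1, -1.5]]
sp top [ 626.17013813 -143.40040432   -1.44199637] [[0.1, 38.5], [0.4, 24.0], [0.2, -38.0], [-0.4, -25.6], [-0.3, -0.1]]
brush top [ 479.71998538 -122.0653132    83.        ]
jar [ 614.55917362 -316.96645176   55.        ]
bottle [ 454.57755163 -325.59315676  105.        ]
bay_e [[627.03094076 155.94584705  44.        ]]
bay_f [[539.92390857 178.58132679  44.        ]]
pad [[549.77571039  37.57089455 102.        ]]
```

```bash
python3 - <<'E'
import rig; print([n for n in dir(rig) if n[0]!='_'])
from rig import *
from h import *
s0=sense();M=R.from_rotvec(s0["tool_rot"]).as_matrix();print(M.round(3).tolist(), globals().get("hold_point_z"))
t,s=camera_params("top"),camera_params("side")
T=lambda l:[((u+.5)/3-.5+155,(v+.5)/3-.5+105) for u,v in l]
S=lambda l:[((u+.5)/3-.5+235,(v+.5)/3-.5+105) for u,v in l]
Lt=[(-96,-105,98),(-96,105,98),(96,-105,98),(96,105,98),(170,-105,66),(170,105,66)]
x,r=fit([(t,Lt,T([(418,93),(347,366),(170,36),(92,290),(92,27),(13,275)])),(s,Lt[:2],S([(337,185),(50,222)])),
 (t,[(-144,25,102),(-144,-25,102)],T([(436,271),(453,209)])),(s,[(-144,-25,102),(-144,25,102)],S([(243,236),(175,241)]))],[580,162,1.34])
print(x,r.round(1).tolist())
p=place(x,(-126,0,102))[0];print("pad",p)
w=camera_params("wrist");print("wrist cam in tool",(M.T@(np.array(w["extrinsics"])[:3,3]-s0["position"])).round(1),(M.T@np.array(w["extrinsics"])[:3,:3]).round(2).tolist())
xd=np.array([np.cos(x[2]),np.sin(x[2]),0]);print("coll x in tool",M.T@xd,"to 120 above pad",M.T@(p+[0,0,110]-s0["position"]))
E
```

```text
['PlanningError', 'camera_params', 'hold_point_z', 'job_done', 'sense', 'snapshot']
[[-0.959, 0.283, -0.0], [0.283, 0.959, -0.001], [0.0, -0.001, -1.0]] 18.8
[580.32962911 163.26629182   1.33646954] [[0.9, -0.3], [-0.7, 0.2], [0.5, -2.3], [-1.3, 3.3], [-1.1, -2.4], [-2.5, 2.0], [1.3, -1.2], [-0.2, -0.5], [0.7, 1.5], [0.9, 0.2], [1.3, 0.3], [-0.1, 2.0]]
pad [551.0739124   40.70976185 102.        ]
wrist cam in tool [ 7.040e+01 -1.000e-01 -1.703e+02] [[-0.0, -0.97, -0.25], [1.0, -0.0, 0.0], [-0.0, -0.25, 0.97]]
coll x in tool [ 0.05244933  0.99862297 -0.00110907] to 120 above pad [-517.06691847 -429.7176257     1.81921661]
```

Emit:
step_arm([
  [[-10,-8,0],0.3,9],
  [[-51.7,-43,0],1.519,9],
  [[-51.7,-43,0],1.519,9],
  [[-51.7,-43,0],1.519,9],
  [[-51.7,-43,0],1.519,9],
  [[-51.7,-43,0],1.519,9],
  [[-51.7,-43,0],1.519,9],
  [[-51.7,-43,0],1.519,9],
  [[-51.7,-43,0],1.519,9],
  [[-51.7,-43,0],1.519,9],
  [[-51.7,-43,0],1.519,9],
  [[-51.7,-43,0],1.519,9],
  [[-51.7,-43,0],1.519,9],
  [[-51.7,-43,0],1.519,9],
  [[-51.7,-43,0],1.519,9],
  [[-51.7,-43,0],1.519,9],
  [[-51.7,-43,0],1.519,9],
  [[-51.7,-43,0],1.519,9],
  [[-51.7,-43,0],1.519,9],
  [[-51.7,-43,0],1.519,9],
])

```text
t: 1.77
position: [550.2, 41.7, 213.7]
tool_rot: [-2.465, -1.946, 0.001]
force: [0.4, 1.0, -0.5]
opening: 89.5
grasp_force: 0.0
```

```bash
python3 - <<'E'
from rig import *
from h import *
import cv2
s=sense();M=R.from_rotvec(s["tool_rot"]).as_matrix();print(s["t"],s["position"],np.arctan2(M[1,0],M[0,0]))
w=camera_params("wrist");np.savez("w1.npz",K=w["K"],extrinsics=w["extrinsics"])
a=snapshot("wrist")[:,:,::-1]
cv2.imwrite("pics/w1.png",cv2.convertScaleAbs(cv2.resize(a,(800,500)),alpha=1.4))
x=[580.33,163.27,1.3365]
print(proj(w,place(x,[(-144,25,102),(-144,-25,102),(-96,-105,98),(-96,105,98),(-126,0,102)])).round(0).tolist(), 1.25)
E
```

```text
1.7667 [550.22683089  41.65482892 213.73634427] 1.3363582151439704
[[296.0, 219.0], [343.0, 219.0], [422.0, 173.0], [217.0, 173.0], [320.0, 202.0]] 1.25
```

View pics/w1.png

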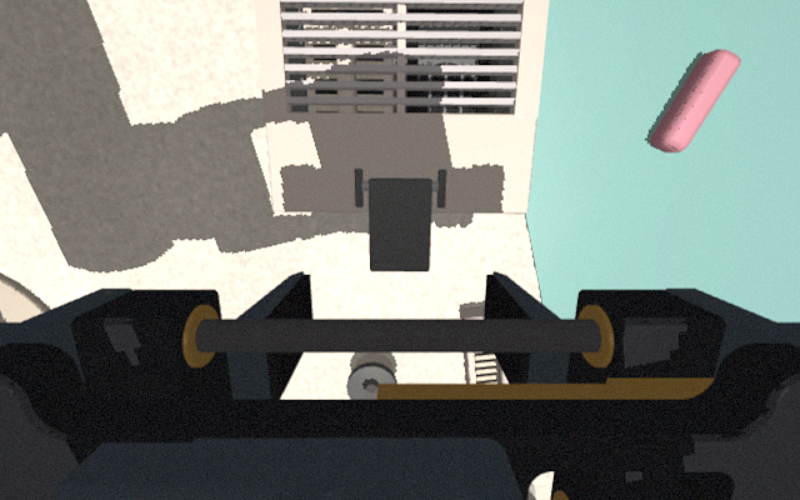

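Picture: paddle tip edge at (370-431,270), lid front corners at (275,214) and (527,213). That is about 2.5 mm further along x and 1 mm toward −y than my fit, so I'll correct for it and go down around the paddle.

Emit:
step_arm([
  [[0.17,0.2,3],0,9],
  [[0.17,0.2,6],0,8],
  [[0.17,0.2,9],0,8],
  [[0.17,0.2,11],0,8],
  [[0.17,0.2,13],0,8],
  [[0.17,0.2,13],0,7],
  [[0.17,0.2,13],0,6],
  [[0.17,0.2,13],0,5],
  [[0.17,0.2,13],0,4.5],
  [[0.17,0.2,13],0,4.5],
  [[0.17,0.2,13],0,4.5],
  [[0.17,0.2,13],0,4.5],
], grip_force=15)

```text
t: 2.82
position: [552.2, 42.3, 84.9]
tool_rot: [-2.466, -1.945, 0.001]
force: [-9.1, 2.3, 8.9]
opening: 49.7
grasp_force: 15.0
```

```bash
cat > arc.py <<'E'
import numpy as np
def grip(th,ph): # coll x,z of paddle grip, from hinge at (96,86)
    r=lambda v,a:np.array([v[0]*np.cos(a)+v[1]*np.sin(a),-v[0]*np.sin(a)+v[1]*np.cos(a)])
    return np.array([96,86])+r(np.array([-170,6])+r(np.array([-52,10.5]),ph),th)
E
python3 - <<'E'
from arc import *
g0=grip(0,0);print(g0)
for th,ph in [(0,.1),(0,.2),(0,.3),(0,.4),(0,.45)]+[(t,.45) for t in np.r_[.04:1.56:.06]]:
    d=(grip(th,ph)-g0)/10;print(round(th,2),ph,round(d[0],2),round(-d[1],2))
E
```

```text
[-126.   102.5]
0 0.1 0.13 -0.51
0 0.2 0.31 -1.01
0 0.3 0.54 -1.49
0 0.4 0.82 -1.94
0 0.45 0.97 -2.16
0.04 0.45 1.14 -3.0
0.1 0.45 1.46 -4.26
0.16 0.45 1.85 -5.49
0.22 0.45 2.32 -6.7
0.28 0.45 2.85 -7.87
0.34 0.45 3.46 -9.02
0.4 0.45 4.13 -10.12
0.46 0.45 4.87 -11.18
0.52 0.45 5.67 -12.2
0.58 0.45 6.53 -13.17
0.64 0.45 7.45 -14.08
0.7 0.45 8.42 -14.94
0.76 0.45 9.44 -15.73
0.82 0.45 10.5 -16.47
0.88 0.45 11.61 -17.14
0.94 0.45 12.76 -17.74
1.0 0.45 13.94 -18.27
1.06 0.45 15.14 -18.73
1.12 0.45 16.38 -19.11
1.18 0.45 17.63 -19.43
1.24 0.45 18.91 -19.66
1.3 0.45 20.19 -19.82
1.36 0.45 21.48 -19.9
1.42 0.45 22.78 -19.91
1.48 0.45 24.07 -19.83
1.54 0.45 25.35 -19.68
```

Emit:
step_arm([
  [[0.05,-0.05,-0.25],0,4.5],
  [[0.13,-0.05,-0.5],0,4.5],
  [[0.31,-0.05,-1.0],0,4.5],
  [[0.54,-0.05,-1.5],0,4.5],
  [[0.82,-0.05,-1.95],0,4.5],
  [[0.97,-0.05,-2.2],0,4.5],
  [[1.14,-0.05,-3.0],0,4.5],
  [[1.46,-0.05,-4.26],0,4.5],
  [[1.85,-0.05,-5.5],0,4.5],
  [[2.32,-0.05,-6.7],0,4.5],
  [[2.85,-0.05,-7.87],0,4.5],
  [[3.46,-0.05,-9.0],0,4.5],
  [[4.13,-0.05,-10.1],0,4.5],
  [[4.13,-0.05,-10.1],0,4.5],
])

```text
t: 3.98
position: [561.7, 82.4, 187.3]
tool_rot: [2.465, 1.946, -0.002]
force: [-11.9, -7.5, 6.9]
opening: 49.7
grasp_force: 15.0
```

Emit:
step_arm([
  [[0.74,-0.05,-1.06],0,4.5],
  [[1.54,-0.1,-2.1],0,4.5],
  [[2.4,-0.1,-3.07],0,4.5],
  [[3.32,-0.1,-3.98],0,4.5],
  [[4.29,-0.1,-4.84],0,4.5],
  [[5.31,-0.1,-5.63],0,4.5],
  [[6.37,-0.1,-6.37],0,4.5],
  [[7.48,-0.1,-7.04],0,4.5],
  [[8.63,-0.1,-7.64],0,4.5],
  [[9.81,-0.1,-8.17],0,4.5],
  [[11.0,-0.1,-8.63],0,4.5],
  [[12.25,-0.1,-9.0],0,4.5],
  [[13.5,-0.1,-9.33],0,4.5],
  [[14.8,-0.1,-9.56],0,4.5],
  [[16.06,-0.1,-9.72],0,4.5],
  [[17.35,-0.1,-9.8],0,4.5],
  [[18.65,-0.1,-9.8],0,4.5],
  [[19.95,-0.1,-9.73],0,4.5],
  [[20.6,-0.1,-9.66],0,4.5],
  [[20.6,-0.1,-9.66],0,4.5],
])

```text
t: 5.65
position: [610.8, 284.4, 283.6]
tool_rot: [2.464, 1.946, 0.007]
force: [1.9, 2.2, 8.0]
opening: 49.5
grasp_force: 15.0
```

```bash
python3 - <<'E'
from rig import *
import cv2
s=sense();print(s["t"])
a=snapshot("side")[0:260,180:440,::-1]
cv2.imwrite("pics/s2.png",cv2.convertScaleAbs(cv2.resize(a,None,fx=2.2,fy=2.2),alpha=1.4))
E
```

```text
5.65
```

View pics/s2.png

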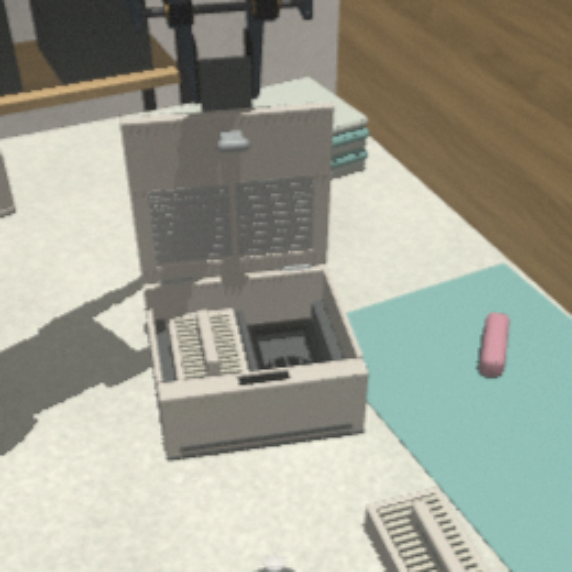

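Side view: the lid is open near vertical, the paddle is held at the top, and the empty bay is the one on the mat side. Next: release, rise, and move over the spare.

Emit:
step_arm([
  [[0,0,0],0,6],
  [[0,0,0],0,8],
  [[0,0,-1.5],0,9],
  [[0,0,-4.5],0,9],
  [[-1,0,-8],0,9],
  [[-5,1.4,-8],0,9],
  [[-41.3,11.3,-5],-0.135,9],
  [[-41.3,11.3,-5],-0.135,9],
  [[-41.3,11.3,0],-0.135,9],
  [[-41.3,11.3,3],-0.135,9],
  [[-41.3,11.3,6.9],-0.135,9],
  [[-41.3,11.3,6.9],-0.135,9],
  [[-41.3,11.3,6.9],-0.135,9],
  [[-41.3,11.3,6.9],-0.135,9],
  [[-41.3,11.3,6.9],-0.135,9],
  [[-41.3,11.3,6.9],-0.135,9],
  [[-41.3,11.3,6.9],-0.135,9],
  [[-41.3,11.3,6.9],-0.135,9],
  [[-41.3,11.3,6.9],-0.135,9],
  [[-41.3,11.3,6.9],-0.135,9],
])

```text
t: 7.37
position: [623.6, -144.3, 213.5]
tool_rot: [2.328, 2.108, 0.001]
force: [-0.1, 1.2, 0.3]
opening: 90.2
grasp_force: 0.0
```

```bash
python3 - <<'E'
from rig import *
from h import *
import cv2
s=sense();M=R.from_rotvec(s["tool_rot"]).as_matrix();print(s["t"],s["position"],np.arctan2(M[1,0],M[0,0]))
w=camera_params("wrist");np.savez("w2.npz",K=w["K"],extrinsics=w["extrinsics"])
a=snapshot("wrist")[:,:,::-1]
cv2.imwrite("pics/w2.png",cv2.resize(a,(800,500)))
for x in ([624.8,-144.4,1.47],):
  print((1.25*proj(w,place(x,[(-45,-7,58),(-45,7,58),(45,7,58),(45,-7,58),(75,38,32),(75,-38,32),(-75,38,32),(-75,-38,32)]))).round(0).tolist())
a=snapshot("top");cv2.imwrite("pics/top2.png",a[:,:,::-1])
E
```

```text
7.3667 [ 623.6267097  -144.28178454  213.45267645] 1.4716522869173538
[[406.0, 286.0], [392.0, 286.0], [392.0, 193.0], [407.0, 193.0], [360.0, 160.0], [438.0, 160.0], [363.0, 304.0], [434.0, 304.0]]
```

View pics/w2.png

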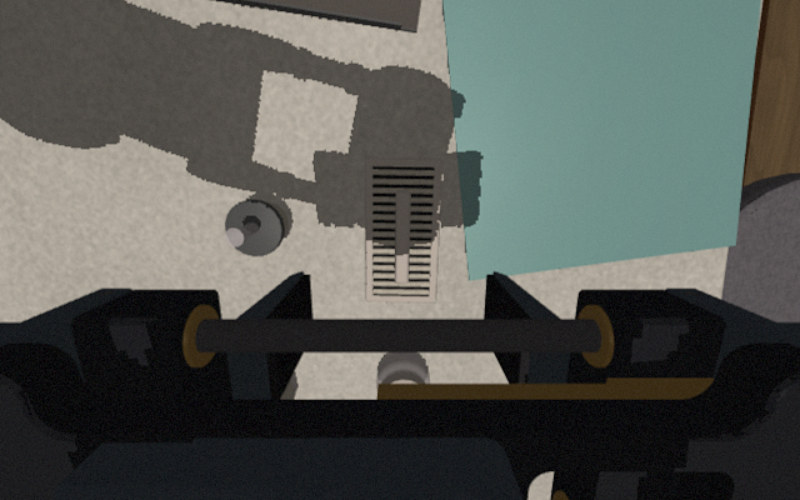

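Wrist view: rib at u 396–410, v 192–284. It sits about 3 mm right and 1.5 mm further ahead than predicted, and it is parallel to the fingers. Descend and grip the rib.

Emit:
step_arm([
  [[0.15,0.42,3.5],0,6],
  [[0.15,0.42,7],0,5.5],
  [[0.15,0.42,10.5],0,5],
  [[0.15,0.42,14],0,5],
  [[0.15,0.42,16],0,5],
  [[0.15,0.42,17.3],0,5],
  [[0.15,0.42,17.8],0,5],
  [[0.15,0.42,17.8],0,4],
  [[0.15,0.42,17.8],0,3],
  [[0.15,0.42,17.8],0,2],
  [[0.15,0.42,17.8],0,1],
  [[0.15,0.42,17.8],0,1],
  [[0.15,0.42,17.8],0,1],
  [[0.15,0.42,17.8],0,1],
  [[0.15,0.42,17.8],0,1],
  [[0.15,0.42,17.8],0,1],
], grip_force=40)

```text
t: 8.8
position: [627.9, -144.2, 35.3]
tool_rot: [2.329, 2.107, 0.001]
force: [-0.6, 0.6, 6.7]
opening: 14.1
grasp_force: 40.0
```

Emit:
step_arm([
  [[0,0,-2],0,1],
  [[0,0,-5],0,1],
  [[0,0,-9],0,1],
  [[0,0,-13],0,1],
  [[2,-1,-17],0,1],
  [[5,-2.5,-20],0.05,1],
  [[8.5,-4.4,-21],0.135,1],
  [[12,-6.2,-21],0.135,1],
  [[15,-7.8,-21],0.135,1],
  [[17.9,-9.3,-21],0.135,1],
  [[17.9,-9.3,-21],0.135,1],
  [[17.9,-9.3,-21],0.135,1],
  [[17.9,-9.3,-21],0.135,1],
])

```text
t: 9.88
position: [553.0, 43.2, 244.7]
tool_rot: [2.466, 1.946, 0.0]
force: [-0.0, -0.4, -1.7]
opening: 14.0
grasp_force: 40.0
```

```bash
python3 - <<'E'
from rig import *
from h import *
import cv2
s=sense();M=R.from_rotvec(s["tool_rot"]).as_matrix();print(s["t"],s["position"],np.arctan2(M[1,0],M[0,0]),s["force"])
w=camera_params("wrist");np.savez("w3.npz",K=w["K"],extrinsics=w["extrinsics"])
a=snapshot("wrist")[:,:,::-1]
cv2.imwrite("pics/w3.png",cv2.convertScaleAbs(cv2.resize(a,(800,500)),alpha=1.4))
q=lambda L:(1.25*proj(w,place([581.9,165.5,1.3365],L))).round(0).tolist()
print("front corners",q([(-96,105,86),(-96,-105,86)]),"in front",q([(-70,99,86),(-70,-99,86)]),"inner back",q([(86,99,86),(86,-99,86)]),"fit rib",q([(-37,45,77),(53,45,77)]))
# cartridge: tool-frame x offsets of frame end, z: TCP at 35 when frame top 32
P=lambda x,y,z: s["position"]+M@np.array([x,y,z])
print("cart front corners",(1.25*proj(w,np.array([P(75,-38,3),P(75,38,3),P(45,-7,-23),P(45,7,-23)]))).round(0).tolist())
E
```

```text
9.8833 [553.01112923  43.18637765 244.67284428] 1.336350274548061 [-0.03446127 -0.39064488 -1.71022704]
front corners [[286.0, 209.0], [509.0, 209.0]] in front [[290.0, 181.0], [505.0, 181.0]] inner back [[275.0, -16.0], [520.0, -16.0]] fit rib [[349.0, 144.0], [345.0, 34.0]]
cart front corners [[318.0, 154.0], [478.0, 154.0], [382.0, 226.0], [415.0, 226.0]]
```

View pics/w3.png

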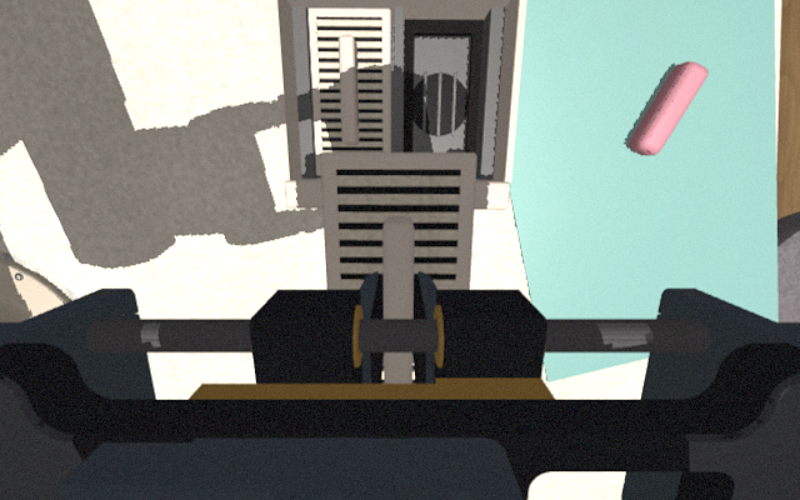

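```bash
python3 - <<'E'
from rig import *
import cv2
a=snapshot("wrist")[:,:,::-1]
cv2.imwrite("pics/w3raw.png",a)
cv2.imwrite("pics/w3c.png",cv2.convertScaleAbs(cv2.resize(a[0:198,223:421],None,fx=3,fy=3,interpolation=cv2.INTER_CUBIC),alpha=1.5))
E
```

```text
(no output)
```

View pics/w3c.png

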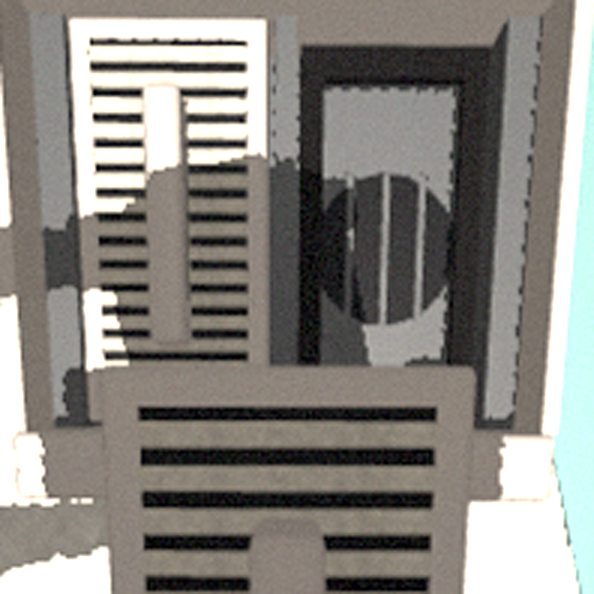

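Enlarged view: the spare's front corners are at (103,370) and (475,368) and its rib is centred, so it sits about 1.5 mm ahead of the TCP along x. The wall corners at (17,435–500) and (553,435–500), with the fitted rib at U≈165, confirm the collector pose within 1 mm. Moving over the bay and lowering.

Emit:
step_arm([
  [[4,1.4,0],0,1],
  [[8,2.8,0],0,1],
  [[11,3.8,0],0,1],
  [[13,4.4,1],0,1],
  [[13.3,4.48,4],0,1],
  [[13.3,4.48,7],0,1],
  [[13.3,4.48,9.5],0,1],
  [[13.3,4.48,11],0,1],
  [[13.3,4.48,12],0,1],
  [[13.3,4.48,13],0,1],
  [[13.3,4.48,14],0,1],
  [[13.3,4.48,14],0,1],
])

```text
t: 10.98
position: [627.0, 161.7, 103.0]
tool_rot: [-2.466, -1.945, 0.002]
force: [-0.7, 0.1, -2.2]
opening: 13.9
grasp_force: 40.0
```

Emit:
step_arm([
  [[0.03,0.04,1],0,1],
  [[0.03,0.04,2],0,1],
  [[0.03,0.04,2.6],0,1],
  [[0.03,0.04,3.2],0,1],
  [[0.03,0.04,3.8],0,1],
  [[0.03,0.04,4.3],0,1],
  [[0.03,0.04,4.3],0,1],
])

```text
t: 11.57
position: [627.4, 162.4, 60.4]
tool_rot: [-2.466, -1.945, 0.002]
force: [-0.0, 0.1, -2.1]
opening: 13.5
grasp_force: 40.0
```

Emit:
step_arm([
  [[0,0,0.4],0,1],
  [[0,0,0.7],0,1],
  [[0,0,1.0],0,1],
  [[0,0,1.2],0,1],
  [[0,0,1.35],0,1],
  [[0,0,1.35],0,1],
], grip_force=60)

```text
t: 12.07
position: [628.3, 162.5, 48.2]
tool_rot: [2.466, 1.945, 0.001]
force: [0.9, 0.9, -0.2]
opening: 13.8
grasp_force: 60.0
```

Emit:
step_arm([
  [[0,0,0.1],0,1],
  [[0,0,0.2],0,1],
  [[0,0,0.3],0,1],
  [[0,0,0.3],0,1],
])

```text
t: 12.4
position: [628.4, 162.6, 47.1]
tool_rot: [2.466, 1.945, 0.002]
force: [-7.9, -1.5, 31.2]
opening: 13.6
grasp_force: 60.0
```

Emit:
step_arm([
  [[0,0,-0.2],0,1.4],
  [[0,0,-0.2],0,3],
  [[0,0,-0.2],0,4],
  [[0,0,-0.2],0,4.5],
  [[0,0,-2],0,4.5],
  [[0,0,-5],0,4],
  [[0,0,-6],0,2],
  [[0,0,-6],0,0],
  [[0,0,-6],0,0],
  [[0,0,-6],0,0],
  [[0,0,-6],0,0],
])

```text
t: 13.32
position: [627.2, 162.3, 103.7]
tool_rot: [-2.466, -1.945, 0.003]
force: [0.4, -0.1, -0.6]
opening: 9.3
grasp_force: 0.0
```

Emit:
step_arm([
  [[0,0,2],0,0],
  [[0,0,2.8],0,0],
  [[0,0,3.1],0,0],
  [[0,0,3.3],0,0],
  [[0,0,3.5],0,0],
  [[0,0,3.5],0,0],
])

```text
t: 13.82
position: [628.1, 162.5, 70.5]
tool_rot: [2.466, 1.946, 0.0]
force: [-0.5, -0.4, -0.1]
opening: 0.5
grasp_force: 0.0
```

Emit:
step_arm([
  [[0,0,0.1],0,0],
  [[0,0,0.2],0,0],
  [[0,0,0.3],0,0],
  [[0,0,0.3],0,0],
])

```text
t: 14.15
position: [628.5, 162.6, 70.1]
tool_rot: [2.465, 1.945, 0.003]
force: [-13.0, -2.8, 39.2]
opening: 0.5
grasp_force: 19.6
```

Spare is home (rib at 70.1, 39 N). Now the fitted one, 90 mm across.

Emit:
step_arm([
  [[0,0,-2],0,0],
  [[0,-0.5,-3.5],0,0],
  [[0,-4,-3.5],0,0],
  [[0,-7.5,-3.5],0,0],
  [[0,-9,-3.2],0,0],
  [[0,-9,-2],0,0],
  [[0,-9,-1.5],0,0],
  [[0,-9,-1.1],0,0],
  [[0,-9,-0.8],0,0],
  [[0,-9,-0.5],0,0],
  [[0,-9,-0.2],0,0],
  [[0,-9,-0.2],0,0],
])

```text
t: 15.15
position: [540.9, 183.5, 70.2]
tool_rot: [2.467, 1.945, 0.001]
force: [-7.1, 1.4, 21.9]
opening: 0.0
grasp_force: 11.1
```

Both cartridges are home (fitted rib at 70.2, 22 N). Now rise, pass over the lid beside the paddle, and get behind it.

Emit:
step_arm([
  [[0,0,-2],0,0],
  [[-3,0,-5],0,0],
  [[-5,0,-9],0,0],
  [[-5,-0.5,-13],0,0],
  [[-5,-1,-17],0,0],
  [[-5,-1,-21],0,0],
  [[-5,-1,-24],0,0],
  [[-3,-1,-24],0,0],
  [[1,-1,-24],0,0],
  [[5,-1,-24],0,0],
  [[9,-1,-24],0,0],
  [[13,-1,-24],0,0],
  [[16.7,-1,-24],0,0],
  [[16.7,-1,-24],0,0],
  [[16.7,-1,-24],0,0],
])

```text
t: 16.4
position: [569.9, 349.7, 308.3]
tool_rot: [-2.465, -1.948, 0.001]
force: [-0.5, -0.6, 0.8]
opening: 0.7
grasp_force: 0.0
```

```bash
python3 - <<'E'
from rig import *
import cv2
s=sense();print(s["t"],s["position"])
a=snapshot("side")[0:260,180:440,::-1]
cv2.imwrite("pics/s3.png",cv2.convertScaleAbs(cv2.resize(a,None,fx=2.2,fy=2.2),alpha=1.4))
E
```

```text
16.4 [569.87194751 349.7247205  308.33260817]
```

View pics/s3.png

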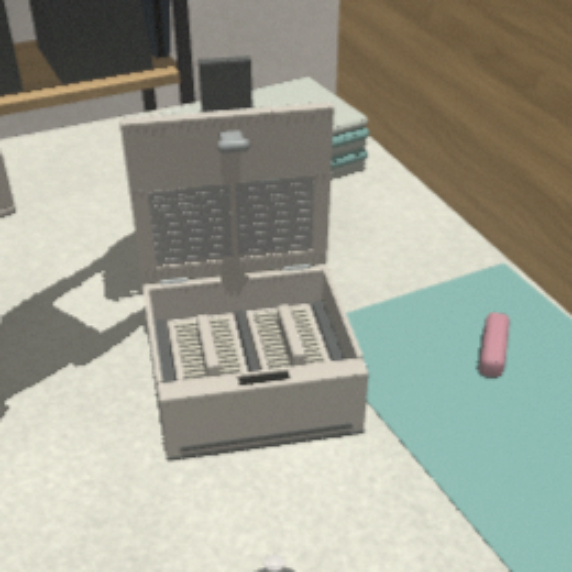

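Side view: both cartridges sit level, the lid stands at about 1.5, and the paddle is back down. Next I'll compute the closing sweep.

```bash
python3 - <<'E'
import numpy as np
c,s=np.cos(1.3365),np.sin(1.3365)
p=np.array([569.87,349.72])-[582.1,166.2];X,Y,Z=p@[c,s],p@[-s,c],308.33;print(X,Y)
for th in np.r_[1.6:0.05:-0.08]:
    d=175 if th>1 else 150+25*th
    x=96-d*np.cos(th)+12*np.sin(th)+16;z=86+d*np.sin(th)+12*np.cos(th)
    print(round(th,2),round((x-X)/10,2),round((Z-z)/10,2))
E
```

```text
175.66655700982454 54.50159675013279
1.6 -4.66 4.78
1.52 -6.06 4.69
1.44 -7.46 4.73
1.36 -8.85 4.87
1.28 -10.23 5.12
1.2 -11.59 5.49
1.12 -12.91 5.96
1.04 -14.19 6.53
0.96 -15.36 7.29
0.88 -16.4 8.21
0.8 -17.35 9.2
0.72 -18.21 10.25
0.64 -18.96 11.36
0.56 -19.62 12.5
0.48 -20.18 13.69
0.4 -20.64 14.9
0.32 -20.99 16.12
0.24 -21.23 17.36
0.16 -21.38 18.59
0.08 -21.42 19.82
```

Emit:
step_arm([
  [[0,0,3],0,0],
  [[-2,0,4.8],0,0],
  [[-4,0,4.8],0,0],
  [[-5,0,4.75],0,0],
  [[-6,0,4.7],0,0],
  [[-7.46,0,4.73],0,0],
  [[-8.85,0,4.87],0,0],
  [[-10.2,0,5.1],0,0],
  [[-11.6,0,5.5],0,0],
  [[-12.9,0,5.95],0,0],
  [[-14.2,0,6.5],0,0],
  [[-15.4,0,7.3],0,0],
  [[-16.4,0,8.2],0,0],
  [[-17.35,0,9.2],0,0],
  [[-18.2,0,10.25],0,0],
  [[-19,0,11.35],0,0],
  [[-19.6,0,12.5],0,0],
  [[-19.6,0,12.5],0,0],
])

```text
t: 17.95
position: [522.7, 155.8, 182.6]
tool_rot: [-2.467, -1.944, 0.004]
force: [-0.6, -0.4, -0.3]
opening: 0.5
grasp_force: 0.0
```

Emit:
step_arm([
  [[-0.55,0,1.2],0,0],
  [[-1.0,0,2.4],0,0],
  [[-1.4,0,3.6],0,0],
  [[-1.6,0,4.8],0,0],
  [[-1.8,0,6.1],0,0],
  [[-1.8,0,6.5],0,0],
  [[-1.8,0,6.5],0,0],
])

```text
t: 18.53
position: [519.5, 139.9, 118.8]
tool_rot: [-2.466, -1.945, 0.001]
force: [-0.6, -0.0, 0.6]
opening: 0.3
grasp_force: 0.0
```

Emit:
step_arm([
  [[0,0,0.4],0,0],
  [[0,0,0.7],0,0],
  [[0,0,1.0],0,0],
  [[0,0,1.3],0,0],
  [[0,0,1.6],0,0],
  [[0,0,1.9],0,0],
  [[0,0,2.2],0,0],
  [[0,0,2.2],0,0],
])

```text
t: 19.2
position: [520.2, 140.0, 98.2]
tool_rot: [2.466, 1.945, 0.002]
force: [-3.6, -3.2, 13.5]
opening: 0.6
grasp_force: 6.9
```

Emit:
step_arm([
  [[0,0,0.1],0,0],
  [[0,0,0.2],0,0],
  [[0,0,0.2],0,0],
  [[0,0,-0.3],0,0],
  [[0,0,-2],0,0],
  [[0,0,-5],0,0],
  [[0,0,-8],0,0],
  [[0,0,-12],0,0],
  [[-4,0,-15],0,0],
  [[-8,0,-15],0,0],
  [[-12,0,-15],0,0],
  [[-15,0,-15],0,0],
  [[-15,0,-15],0,0],
])

```text
t: 20.28
position: [483.7, -10.2, 247.6]
tool_rot: [2.468, 1.941, -0.001]
force: [0.4, 0.4, -0.0]
opening: 0.5
grasp_force: 0.0
```

```bash
python3 - <<'E'
from rig import *
import cv2
for n,b in (("side",[(245,350,110,210),(285,320,155,190),(245,290,150,205)]),("top",[(235,305,110,228),(265,308,155,200)])):
    a=cv2.imread(f"pics/{n}0.png",0);c=cv2.cvtColor(snapshot(n),cv2.COLOR_RGB2GRAY);cv2.imwrite(f"pics/{n}_end.png",c)
    for x0,x1,y0,y1 in b:
        t=a[y0:y1,x0:x1];r=cv2.matchTemplate(c[y0-15:y1+15,x0-15:x1+15],t,cv2.TM_CCOEFF_NORMED)
        _,v,_,l=cv2.minMaxLoc(r);print(n,(x0,y0),round(v,3),l[0]-15,l[1]-15)
E
```

```text
side (245, 110) 0.643 0 0
side (285, 155) 0.877 0 0
side (245, 150) 0.59 0 0
top (235, 110) 0.249 -14 11
top (265, 155) 0.363 -15 10
```

```bash
python3 -c "
from rig import *
print(job_done(), sense()['t'])"
```

```text
the job is handed in; nothing more can be done
the job is handed in; nothing more can be done
```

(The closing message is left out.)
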